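# Push the meal box through the aisle between two trays

### The arm

A 6-joint arm with a two-finger parallel gripper is mounted at the origin on the work surface. World frame = base frame: x ahead of the robot, y to its left, z up, the work surface at z = 0. Lengths are in mm, angles in rad, forces in N, time in s.
With the tool pointing down it reaches from about 300 to 775 mm from the base axis. Payload 14.6 kg.
Tool frame: the origin (TCP) lies midway between the tips of the shut fingers; the grasp point (between the pads) lies behind it (manip.grip_depth is the z of the grasp point in the tool frame, in mm); z points along the fingers, y is the line along which they close (so a half turn about z gives the same grasp; the last joint's range is limited). The gripper opens to 94 mm and grips with 3 to 60 N. Pads are 16 mm wide; open, the fingers measure 119 mm over their backs; the gripper's body (75 mm by 177 mm) begins 78 mm behind the grasp point.
Start: joints at [-1.277, 0.3, 1.521, -0, 1.321, -0.067], TCP at [194.155, -514.58, 205.446] pointing down, gripper open.
Joint ranges: [-3.03, 3.03], [-0.79, 2.21], [0.23, 2.52], [-1.04, 4.18], [0, 3.07], [-2.55, 2.55]. Speed limits (rad/s): [2.22, 2.22, 2.57, 3.14, 3.14, 3.14].

### API

Orientations are given as [roll, pitch, yaw] about the fixed x, y, z axes, in that order (R = Rz(yaw) Ry(pitch) Rx(roll)).
In Python, from cell import manip gives the robot as it stands.
- The arm moves only by the shell command python3 nudge.py 'ROWS' [OPENING] [FORCE]. ROWS is a JSON object whose key "segments" holds a list of rows, 1 to 5 of them, each of 6 numbers: dx, dy, dz in a scale on which 1.0 is 800 mm, then a rotation vector rx, ry, rz in parts of the range, where 1.0 means pi/2 rad; each row is the pose to reach, as a shift and turn from the pose commanded when the command began, along the tool's axes at that moment; what a row does not reach only later rows make up. A row lasts 1/10 s, in which the tool goes at most 50 mm and 0.15 rad, less where a joint would pass 70% of its speed; a pose out of reach is approached as far as the arm can. OPENING is the finger opening in mm, set as the command begins (- or left out keeps the last). The fingers move at their own pace and stop on an object; FORCE is the grip in N (left out, the last holds). Time passes only in rows, so rows that do not move let the fingers close. It prints the time, the measured TCP pose, the force, the opening and the grip force at its end. Input that does not fit is refused with a message, and nothing moves.
- manip.read_state(): the state, without advancing time (a new reading comes with each control period).
- manip.camera(name): name is "scene" or "top" or "wrist"; returns (picture, depth): 480x640x3 uint8, red, green, blue; 480x640 float32, mm along the optical axis (not along the pixel's ray), 0 where there is no reading.
- manip.camera_info(name): a dict with "K" (3x3 intrinsics, pixels), "rvec" (rotation vector, rad) and "tvec" (3), from world to camera coordinates, as OpenCV has them; the wrist camera has in their place "mount" (4x4, takes a point from camera to tool coordinates, whose origin is the TCP and whose axes are the flange's). Camera axes: x right, y down, z forward; pixel columns grow to the right and rows downward; lengths in mm; the calibration is good to about 2 mm. The wrist camera is an equidistant fisheye: a pixel r from the principal point sees the ray r / f radians off the axis. A picture is of the moment at which its call begins: read the wrist's pose just before it. camera_info takes no time and is no camera call.
- manip.sign_off(): hands the job in; it is judged then, once.
The state is a dict: "clock": time; "joints": joint angles; "qd": joint speeds; "effort": joint torques, N m; "eef_pos": TCP position; "eef_rot": TCP orientation; "wrist_force": force on the tool from outside, world axes, zero at the start; "moment": the same for the moment, N m; "finger_gap": finger opening in mm; "finger_force": force on a finger pad.
Only numpy, scipy, OpenCV 4.12 (cv2) and the standard library are available. Lean on these libraries where they do the work, as an engineer would, in place of code of your own. Each camera call takes 0.05 s, during which the arm holds its last target. There are 200 camera calls.

### The job

Push the packed meal box along the table, through the narrow aisle between the two trays of sauce cups, and on until it lies wholly on the pick-up mat at the other end, roughly straight with the mat. Only push it with the fingers: do not lift or tip it, and leave the loose sauce cup, the soup tub and the tape roll where they stand.

Things in the scene. Friction and masses are not known exactly. Their poses are not given: they have to be found in the camera images.
- meal_box: Closed meal box: black base, clear lid, three bread rolls inside; rigid, 72 mm wide (its x), 100 mm long (y), 50 mm high, upright edges rounded at 8 mm, about 0.25 kg, loose. Origin: centre of its underside, z up. Starts on the bare table before the aisle's -y end, up to 40 mm off the aisle's line either way and turned up to 0.35 rad from it.
- trays: Two fixed aluminium pans full of black cups, a straight bare aisle between them. Origin: aisle's centre on the table; y along the aisle from entry to mat, x across, z up. Aisle 78 mm wide (x -39 to 39), 165 mm long (y -82.5 to 82.5). Each pan 240 mm in x, 165 in y, rim 25 mm high, corners rounded at 10 mm; cups inside reach 42 mm. The pair is turned up to 0.2 rad.
- pickup_mat: Flat cork mat, 140 mm wide (its x), 170 mm long (its y), 1 mm thin, no step to sliding things, fixed beyond the aisle's +y end, parallel to the aisle; its near edge is 17 to 53 mm past the pans, its centre up to 8 mm off the aisle's line. Origin: its centre, on the table.
- sauce_cup: Bystander: one loose black sauce cup with a lid, 54 mm across and 38 mm high, beside the mat. Origin: centre of its underside.
- soup_tub: Bystander: loose white round tub with a grey lid, 72 mm across and 51 mm high, on the other side of the mat. Origin: centre of its underside. Tub and cup may have changed places.
- tape_roll: Bystander: loose cardboard ring lying flat, 84 mm across and 45 mm high, on the table past the far end of the mat. Origin: centre of its underside.

How it is judged:
By the outcome, as a careful person would: the job done as asked, in the order asked, and still so for the second after the job is handed in, with the robot touching nothing.
It also fails if it takes over 72 s, if anything falls off the work surface, if the arm or the gripper's body presses on something with over 40 N, if the wrist force passes 120 N, or if a joint passes its speed limit or range.

## Working session

There is one attempt and no reset: what is moved stays moved. The work goes in short steps, Python scripts to look and compute and a shell command to move; the robot and the scene stay as the last step left them, time stands still between calls to the robot, and variables do not carry over. Pictures are saved under pics/ and viewed, at most 10 in all, crops included, and the job is handed in when it is done.

```bash
ls; mkdir -p pics; python3 - <<'E'
from cell import manip
import cv2,numpy as np
s=manip.read_state();print(s['clock'],s['eef_pos'],s['eef_rot'],s['finger_gap'],manip.grip_depth)
for n in("top","scene"):
    p,d=manip.camera(n);cv2.imwrite(f"pics/{n}0.png",p[:,:,::-1]);np.save(f"pics/{n}0.npy",d);print(n,manip.camera_info(n))
E
```

```text
cell.py
nudge.py
pics
0.0 [ 194.08811831 -514.34155165  204.88333868] [-3.14047085e+00 -4.97045434e-05  3.60831830e-01] 94.26604896530935 -18.8
top {'K': array([[441.53777558,   0.        , 326.84896935],
       [  0.        , 441.53777558, 240.91285833],
       [  0.        ,   0.        ,   1.        ]]), 'rvec': array([ 2.19004987, -2.15141804,  0.13827997]), 'tvec': array([ 93.28242493, 559.62521289, 780.03923374])}
scene {'K': array([[531.60863518,   0.        , 333.61490938],
       [  0.        , 531.60863518, 245.74107785],
       [  0.        ,   0.        ,   1.        ]]), 'rvec': array([ 1.33619045,  2.31243833, -0.80906252]), 'tvec': array([ 199.63471043, -378.40461331, 1217.72630725])}
```

View pics/top0.png

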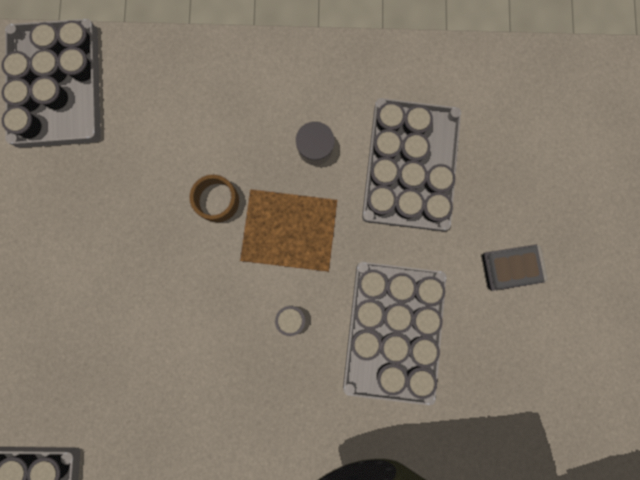

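View pics/scene0.png

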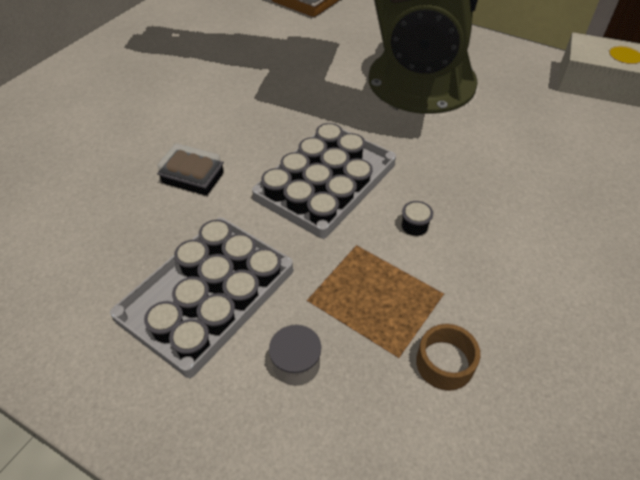

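The top view shows the box at about (514,267), the pans at (410,165) and (395,333), and the mat at (289,230). The tape roll is at (214,198), the tub at (315,143) and the cup at (290,320). The scene view agrees. Next I measure them using depth heights and colour masks.

```bash
cat > h.py <<'E'
import cv2,numpy as np
from cell import manip
def cam(n):
    i=manip.camera_info(n);R=cv2.Rodrigues(i["rvec"])[0];return i["K"],R,i["tvec"]
def cloud(n,d):
    K,R,t=cam(n);v,u=np.mgrid[:480,:640]
    c=np.stack([(u-K[0,2])/K[0,0]*d,(v-K[1,2])/K[1,1]*d,d],-1)
    return (c-t)@R
def onplane(n,px,z):
    K,R,t=cam(n);px=np.float64(px).reshape(-1,2)
    r=np.c_[(px-K[:2,2])/K[0,0],np.ones(len(px))]@R;o=-t@R
    return o+r*((z-o[2])/r[:,2])[:,None]
def rect(P):
    (c,s,a)=cv2.minAreaRect(np.float32(P[:,:2]));return np.round(c,1),np.round(s,1),round(a,1)
E
python3 - <<'E'
from h import *
p=cv2.imread("pics/top0.png");d=np.load("pics/top0.npy");W=cloud("top",d)
x,y,z=W[...,0],W[...,1],W[...,2]
print("table z",np.percentile(z[d>0],[5,50,95]), z[230:300,560:640].mean())
n,l,st,_=cv2.connectedComponentsWithStats(((z>8)&(d>0)).astype(np.uint8))
for i in range(1,n):
    if st[i,4]>300:
        m=l==i;print(st[i],"z95",np.percentile(z[m],[50,95]).round(1),rect(W[m]))
h=cv2.cvtColor(p,cv2.COLOR_BGR2HSV)
m=((h[...,1]>110)&(z<8)).astype(np.uint8);m[:, :225]=0;m[:180]=0;m[290:]=0;m[:,350:]=0
m=cv2.morphologyEx(m,cv2.MORPH_OPEN,np.ones((3,3)));c=max(cv2.findContours(m,0,2)[0],key=cv2.contourArea)
print("mat",rect(onplane("top",c,1)), cv2.contourArea(c))
for nm,a,zz in(("pan1",[(378,101),(458,108),(450,230),(364,220)],25),("pan2",[(361,264),(441,270),(433,402),(346,390)],25)):print(nm,onplane("top",a,zz)[:,:2].round())
mm=np.zeros_like(m)
b=(z>25)&(d>0);b[:,:470]=0;b[:230]=0;b[310:]=0
print("box>25",b.sum(),rect(W[b]),np.percentile(z[b],[5,50,95]))
cv2.imwrite("pics/box0.png",cv2.resize(p[225:310,460:560],None,fx=6,fy=6))
E
```

```text
table z [-7.45881957e+02 -5.31917460e-01  4.09106686e+01] 2.7743615631405736
[   1   18   98  128 8333] z95 [39.4 42.8] (array([859.2, 639.4]), array([242.9, 168. ]), 5.8)
[ 362   98   99  133 8349] z95 [40.3 43. ] (array([712.1, -55.9]), array([166.2, 241.9]), 83.9)
[ 295  121   39   44 1326] z95 [49.9 52.4] (array([743.1, 130.3]), array([71.9, 70. ]), 1.2)
[ 189  174   50   48 1015] z95 [42.3 45.9] (array([634.6, 314.2]), array([83.1, 82.8]), 90.0)
[ 481  244   66   47 2348] z95 [48.6 51.2] (array([ 516.9, -241.6]), array([ 72.1, 100.4]), 9.9)
[ 343  262  103  143 9447] z95 [40.5 43.1] (array([395.5, -23.3]), array([165.5, 240.2]), 84.1)
[275 305  30  31 726] z95 [36.9 39.2] (array([413.7, 168. ]), array([51.8, 52.7]), 46.5)
[   0  448   78   32 2244] z95 [38.8 42.9] (array([161.1, 606. ]), array([139.6,  51.8]), 85.3)
[ 317  458  109   22 1593] z95 [212.1 252.2] (array([224.3,  48.6]), array([  9.4, 137.5]), 15.6)
mat (array([581.3, 175.6]), array([167.9, 137.9]), 84.1) 6130.5
pan1 [[ 831.    9.]
 [ 820. -145.]
 [ 583. -126.]
 [ 599.   35.]]
pan2 [[ 517.   40.]
 [ 509. -108.]
 [ 273.  -91.]
 [ 292.   64.]]
box>25 2232 (array([ 516.9, -241.6]), array([ 72.1, 100.4]), 9.9) [28.02139536 48.68729407 51.29960081]
```

View pics/box0.png

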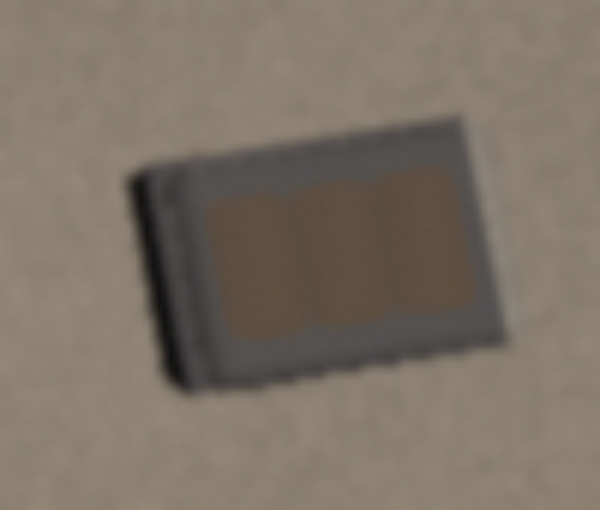

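```bash
cat >> h.py <<'E'
from scipy.spatial.transform import Rotation as Ro
C=np.array([553.8,-39.6]);PH=-0.1026
AX=np.array([np.cos(PH),np.sin(PH)]);AY=np.array([-AX[1],AX[0]])
def toA(p):return np.array([(p-C)@AX,(p-C)@AY])
def state():
    s=manip.read_state();R=Ro.from_euler('xyz',s['eef_rot']).as_matrix();return s,R
def go(ax,ay,z,psi):
    s,R=state();t=np.r_[C+ax*AX+ay*AY,z]
    T=Ro.from_euler('xyz',[np.pi,0,PH+psi]).as_matrix()
    print("aisle tcp",toA(s['eef_pos'][:2]).round(1),"z",s['eef_pos'][2].round(1),"shift",(R.T@(t-s['eef_pos'])).round(1),"rv",Ro.from_matrix(R.T@T).as_rotvec().round(3),"clock",s['clock'])
def box(look=None):
    p,d=manip.camera("top");W=cloud("top",d);z=W[...,2]
    A=np.stack([(W[...,:2]-C)@AX,(W[...,:2]-C)@AY],-1)
    hsv=cv2.cvtColor(p,cv2.COLOR_RGB2HSV)
    m=(z>44)&(z<57)&(d>0)&(abs(A[...,0])<90)&(A[...,1]>-290)&(A[...,1]<330)
    n,l,st,ct=cv2.connectedComponentsWithStats(m.astype(np.uint8))
    for i in range(1,n):
        if st[i,4]>150:
            q=A[l==i];print("box?",st[i,4],rect(q),"ylim",np.percentile(q[:,1],[0,50,100]).round(1),"xlim",q[:,0].min().round(1),q[:,0].max().round(1))
    if look:cv2.imwrite(f"pics/{look}.png",p[:,:,::-1])
E
python3 -c "
from h import *
box();go(-105,-205,12,0);print(manip.read_state()['joints'])"
```

```text
box? 1917 (array([ -15.9, -204.7]), array([67.7, 95.6]), 15.9) ylim [-257.  -203.4 -151.5] xlim -59.4 26.3
aisle tcp [-309.2 -509.1] z 205.0 shift [ 318.6 -180.6  193.2] rv [-0.001  0.     0.463] clock 0.15
[-1.27664221e+00  3.00359150e-01  1.52144401e+00  1.12392813e-05
  1.32070142e+00 -6.65916268e-02]
```

Units first: shifts go in shares of 800 mm and turns go in shares of pi/2 rad. So 195 mm / 800 = 0.2438, 155 mm / 800 = 0.1938, 0.463 rad / 1.5708 = 0.2948.

```bash
python3 nudge.py '{"segments":[[0.0438,-0.025,0,0,0,0.0637],[0.0938,-0.0525,0,0,0,0.1401],[0.1438,-0.0813,0,0,0,0.2165],[0.1938,-0.11,0,0,0,0.2948],[0.2438,-0.1375,0,0,0,0.2948]]}' 50
python3 -c "
from h import *
go(-105,-205,12,0)"
```

```text
clock: 0.65
eef_pos: [338.5, -341.2, 205.4]
eef_rot: [-3.142, 0.0, -0.107]
wrist_force: [0.3, -0.9, -0.2]
finger_gap: 57.2
finger_force: 0.0
aisle tcp [-183.3 -322. ] z 205.4 shift [  77.8 -117.4  193.4] rv [-0.     0.    -0.004] clock 0.65
```

Scaled: -117 mm / 800 = -0.1463, 80 mm / 800 = 0.1.

```bash
python3 nudge.py '{"segments":[[0.0325,-0.0488,0,0,0,0],[0.065,-0.0975,0,0,0,0],[0.0963,-0.1463,0,0,0,0],[0.0963,-0.1463,0.05,0,0,0],[0.0963,-0.1463,0.1,0,0,0]]}' 
python3 nudge.py '{"segments":[[0,0,0.0438,0,0,0],[0,0,0.0875,0,0,0],[0,0,0.125,0,0,0],[0,0,0.14,0,0,0],[0,0,0.14,0,0,0]]}' 
python3 -c "
from h import *
go(-105,-205,12,0)"
```

```text
clock: 1.15
eef_pos: [427.3, -233.2, 124.9]
eef_rot: [3.141, -0.002, -0.099]
wrist_force: [1.3, -0.4, 0.2]
finger_gap: 49.6
finger_force: 0.0
clock: 1.65
eef_pos: [425.7, -233.9, 12.5]
eef_rot: [-3.14, 0.002, -0.102]
wrist_force: [-0.4, 0.7, -0.1]
finger_gap: 50.1
finger_force: 0.0
aisle tcp [-107.5 -206.4] z 12.5 shift [ 2.5 -1.4  0.5] rv [-0.001  0.002  0.   ] clock 1.65
```

Scaled: 39 mm / 800 = 0.0488, 34 mm / 800 = 0.0425.

```bash
python3 nudge.py '{"segments":[[0.0125,0,0,0,0,0],[0.025,0,0,0,0,0],[0.035,0,0,0,0,0],[0.0425,0,0,0,0,0],[0.0488,0,0,0,0,0]]}' 
python3 nudge.py '{"segments":[[0.005,0,0,0,0,0],[0.01,0,0,0,0,0],[0.015,0,0,0,0,0],[0.0175,0,0,0,0,0],[0.0175,0,0,0,0,0]]}' 
python3 -c "
from h import *
go(-44,-205,12,0);box('b1')"
```

```text
clock: 2.15
eef_pos: [465.7, -238.3, 13.7]
eef_rot: [3.142, -0.0, -0.102]
wrist_force: [-1.5, 1.1, 0.5]
finger_gap: 50.2
finger_force: 0.7
clock: 2.65
eef_pos: [479.3, -239.8, 13.4]
eef_rot: [3.141, -0.0, -0.102]
wrist_force: [-0.1, 0.6, -0.5]
finger_gap: 49.7
finger_force: 0.0
aisle tcp [ -53.6 -206.8] z 13.4 shift [ 9.6 -1.8  1.4] rv [ 0. -0.  0.] clock 2.65
box? 1141 (array([   4.7, -208. ]), array([51.2, 95.4]), 6.9) ylim [-255.8 -210.6 -159.2] xlim -18.4 34.9
```

View pics/b1.png

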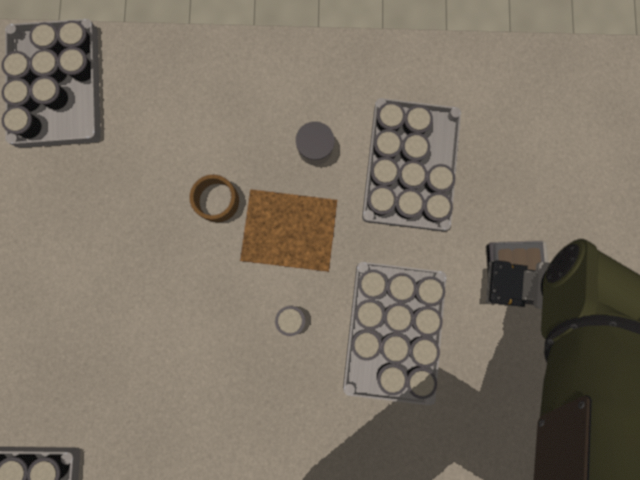

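The gripper covers part of the box (x 490–545, y 240–305). It is still about 0.12 rad from straight, so I keep pushing.

Scaled: 8 mm / 800 = 0.01, 6 mm / 800 = 0.0075.

```bash
python3 nudge.py '{"segments":[[0.0038,0,0,0,0,0],[0.0075,0,0,0,0,0],[0.01,0,0,0,0,0],[0.01,0,0,0,0,0],[0.01,0,0,0,0,0]]}' 
python3 -c "
from h import *
go(-44,-205,12,0);box()"
python3 nudge.py '{"segments":[[-0.0188,0,0,0,0,0],[-0.05,0,0,0,0,0],[-0.0938,0,0,0,0,0],[-0.1438,0,0,0,0,0],[-0.1438,0,0,0,0,0]]}' 
python3 -c "
from h import *
box();go(-44,-205,12,0)"
```

```text
clock: 3.2
eef_pos: [487.1, -240.6, 13.5]
eef_rot: [3.141, -0.0, -0.102]
wrist_force: [1.6, -0.3, -0.5]
finger_gap: 50.1
finger_force: 0.0
aisle tcp [ -45.8 -206.8] z 13.5 shift [ 1.8 -1.8  1.5] rv [ 0. -0.  0.] clock 3.2
box? 1028 (array([  12.6, -210.4]), array([46.9, 94.6]), 4.3) ylim [-256.4 -211.3 -162.7] xlim -9.7 39.2
clock: 3.75
eef_pos: [369.0, -227.7, 13.0]
eef_rot: [-3.14, 0.003, -0.103]
wrist_force: [-0.1, -0.2, -0.3]
finger_gap: 50.2
finger_force: 0.0
box? 1924 (array([   2.5, -211.5]), array([68.2, 95.3]), 4.6) ylim [-261.2 -210.3 -162.1] xlim -34.0 39.2
aisle tcp [-162.2 -206.8] z 13.7 shift [118.2  -1.9   1.6] rv [-0.     0.    -0.001] clock 3.8
```

Scaled: 90 mm / 800 = 0.1125, 80 mm / 800 = 0.1, -0.75 rad / 1.5708 = -0.4775.

```bash
python3 nudge.py '{"segments":[[0,0.025,0,0,0,-0.0955],[0,0.05,0,0,0,-0.191],[0,0.075,0,0,0,-0.2865],[0,0.1,0,0,0,-0.382],[0,0.1125,0,0,0,-0.4775]]}' 34
python3 nudge.py '{"segments":[[0,0,0,0,0,-0.0955],[0,0,0,0,0,-0.191],[0,0,0,0,0,-0.2865],[0,0,0,0,0,-0.382],[0,0,0,0,0,-0.4775]]}'
python3 -c "
from h import *
go(9,-294,12,np.pi/2+.08)"
```

```text
clock: 4.3
eef_pos: [364.2, -320.1, 13.7]
eef_rot: [3.14, -0.0, 0.653]
wrist_force: [-0.1, 0.7, -0.2]
finger_gap: 34.1
finger_force: 0.0
clock: 4.8
eef_pos: [364.3, -318.8, 13.6]
eef_rot: [3.141, 0.001, 1.404]
wrist_force: [-0.1, -0.4, 0.7]
finger_gap: 33.7
finger_force: 0.0
aisle tcp [-159.9 -297.1] z 13.6 shift [ 13.9 168.3   1.7] rv [ 0.001  0.001 -0.144] clock 4.8
```

Scaled: 168 mm / 800 = 0.21, 155 mm / 800 = 0.1938, -0.144 rad / 1.5708 = -0.0917.

```bash
python3 nudge.py '{"segments":[[0.0038,0.05,0,0,0,-0.0509],[0.0075,0.1,0,0,0,-0.0917],[0.0125,0.15,0,0,0,-0.0917],[0.0175,0.1938,0.0013,0,0,-0.0917],[0.0175,0.21,0.0013,0,0,-0.0917]]}'
python3 nudge.py '{"segments":[[0,0,0,0,0,0],[0,0,0,0,0,0]]}'
python3 -c "
from h import *
go(9,-294,12,np.pi/2+.08);box()"
```

```text
clock: 5.3
eef_pos: [534.8, -333.1, 12.2]
eef_rot: [3.14, 0.001, 1.544]
wrist_force: [-0.8, 0.3, 0.1]
finger_gap: 33.9
finger_force: 0.0
clock: 5.5
eef_pos: [531.1, -333.2, 12.0]
eef_rot: [-3.141, -0.0, 1.542]
wrist_force: [0.1, 0.3, -0.3]
finger_gap: 34.0
finger_force: 0.0
aisle tcp [   7.5 -294.4] z 12.0 shift [0.3 1.5 0. ] rv [-0.    -0.    -0.006] clock 5.5
box? 1920 (array([   2.5, -211.2]), array([67.3, 95.9]), 6.7) ylim [-261.4 -210.5 -162.2] xlim -34.3 39.1
```

```bash
cat >> h.py <<'E'
def pose(k=4):
    o=[]
    for _ in range(k):
        p,d=manip.camera("top");W=cloud("top",d);z=W[...,2]
        A=np.stack([(W[...,:2]-C)@AX,(W[...,:2]-C)@AY],-1)
        m=(z>44)&(z<57)&(d>0)&(abs(A[...,0])<75)&(A[...,1]>-290)&(A[...,1]<330)
        n,l,st,_=cv2.connectedComponentsWithStats(m.astype(np.uint8))
        i=1+st[1:,4].argmax();q=A[l==i]
        c,e=cv2.PCACompute(q.astype(np.float32),None);e=e[0]*np.sign(e[0,1])
        o.append([*c[0],-np.arctan2(e[0],e[1]),st[i,4]])
    print("pose x y yaw n",np.median(o,0).round(3),"sd",np.std(o,0).round(3))
E
python3 -c "
from h import *
pose()"
```

```text
pose x y yaw n [ 1.93500e+00 -2.10702e+02  8.40000e-02  1.91300e+03] sd [0.054 0.088 0.005 4.848]
```

Scaled: 27 mm / 800 = 0.0338, 1.5 mm / 800 = 0.0019.

```bash
python3 nudge.py '{"segments":[[0.01,0.0013,0,0,0,0],[0.0188,0.0019,0,0,0,0],[0.025,0.0019,0,0,0,0],[0.03,0.0019,0,0,0,0],[0.0338,0.0019,0,0,0,0]]}'
python3 nudge.py '{"segments":[[0.0038,0,0,0,0,0],[0.0038,0,0,0,0,0],[0.0038,0,0,0,0,0]]}'
python3 -c "
from h import *
go(0,-214,12,np.pi/2);pose()"
```

```text
clock: 6.25
eef_pos: [533.6, -306.1, 12.5]
eef_rot: [3.142, 0.0, 1.542]
wrist_force: [0.1, -1.1, -0.3]
finger_gap: 33.8
finger_force: 0.5
clock: 6.55
eef_pos: [533.7, -303.4, 12.4]
eef_rot: [-3.142, -0.0, 1.542]
wrist_force: [0.3, 0.4, 0.5]
finger_gap: 33.8
finger_force: 0.0
aisle tcp [   7.  -264.5] z 12.4 shift [50.9 -3.3  0.4] rv [-0.    -0.     0.074] clock 6.55
pose x y yaw n [ 2.26600e+00 -2.03142e+02  7.50000e-02  1.93350e+03] sd [1.4500e-01 6.2800e-01 1.9000e-02 2.6405e+01]
```

Scaled: 25 mm / 800 = 0.0313, 20 mm / 800 = 0.025, 0.037 rad / 1.5708 = 0.0236.

```bash
python3 nudge.py '{"segments":[[0.0063,-0.0006,0,0,0,0.0045],[0.0125,-0.0013,0,0,0,0.0095],[0.0188,-0.0018,0,0,0,0.014],[0.025,-0.0023,0,0,0,0.0191],[0.0313,-0.0028,0,0,0,0.0236]]}'
python3 nudge.py '{"segments":[[0.0063,-0.0004,0,0,0,0.0045],[0.0125,-0.0008,0,0,0,0.0095],[0.0188,-0.001,0,0,0,0.014],[0.025,-0.0013,0,0,0,0.0191],[0.0313,-0.0014,0,0,0,0.0236]]}'
python3 nudge.py '{"segments":[[0,0,0,0,0,0],[0,0,0,0,0,0]]}'
python3 -c "
from h import *
go(0,-214,12,np.pi/2);pose();box('b2')"
```

```text
clock: 7.25
eef_pos: [532.2, -277.9, 12.4]
eef_rot: [-3.142, -0.0, 1.504]
wrist_force: [1.2, -0.6, -0.0]
finger_gap: 33.8
finger_force: 0.5
clock: 7.75
eef_pos: [532.8, -253.0, 12.5]
eef_rot: [3.142, 0.0, 1.467]
wrist_force: [0.1, -0.6, -0.6]
finger_gap: 34.2
finger_force: 0.5
clock: 7.95
eef_pos: [532.8, -253.3, 12.5]
eef_rot: [3.142, -0.0, 1.468]
wrist_force: [0.2, -0.2, 0.0]
finger_gap: 34.4
finger_force: 0.0
aisle tcp [   1.  -214.7] z 12.5 shift [ 0.7 -1.   0.5] rv [ 0. -0. -0.] clock 7.95
pose x y yaw n [ 7.67000e-01 -1.52697e+02 -1.00000e-03  1.91500e+03] sd [2.500e-02 1.100e-01 2.000e-03 3.742e+00]
box? 1915 (array([   1.5, -153.7]), array([95.7, 67.7]), 89.6) ylim [-201.6 -153.  -105.8] xlim -32.6 35.2
```

View pics/b2.png

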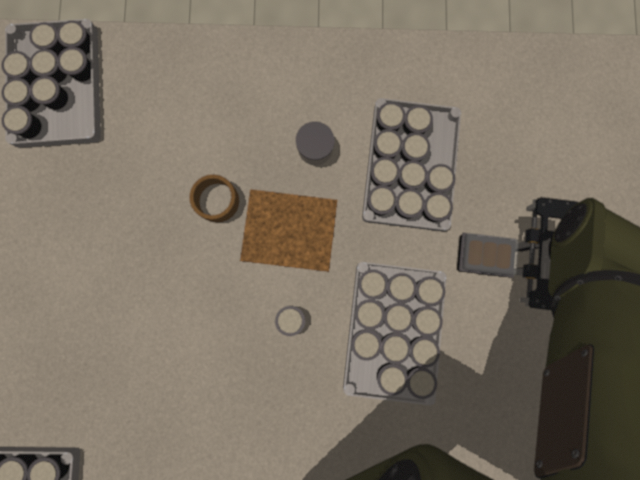

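Scaled: 24 mm / 800 = 0.03, 20 mm / 800 = 0.025.

```bash
python3 -c "
from h import *
d=np.load('pics/top0.npy');W=cloud('top',d);z=W[...,2]
x=(W[...,:2]-C)@AX;y=(W[...,:2]-C)@AY
for lo in range(-70,70,28):
    f=(y>lo)&(y<lo+28)&(abs(x)<60)
    for h in (8,16,20):
        m=f&(z>h);print(lo,h,x[m&(x<0)].max().round(1),x[m&(x>0)].min().round(1),end=' | ')
    print()
"
python3 nudge.py '{"segments":[[0.0063,-0.0003,0,0,0,0],[0.0125,-0.0006,0,0,0,0],[0.0188,-0.0009,0,0,0,0],[0.025,-0.0013,0,0,0,0],[0.03,-0.0013,0,0,0,0]]}'
python3 nudge.py '{"segments":[[0,0,0,0,0,0],[0,0,0,0,0,0]]}'
python3 -c "
from h import *
go(0,-150,12,np.pi/2);pose();box()"
```

```text
-70 8 -39.2 38.2 | -70 16 -39.2 38.6 | -70 20 -39.2 38.6 | 
-42 8 -39.1 38.6 | -42 16 -39.1 38.6 | -42 20 -39.1 38.6 | 
-14 8 -39.0 38.3 | -14 16 -39.0 38.3 | -14 20 -39.0 38.3 | 
14 8 -39.3 38.5 | 14 16 -39.3 38.5 | 14 20 -39.3 38.5 | 
42 8 -39.0 38.4 | 42 16 -39.0 38.4 | 42 20 -39.0 38.7 | 
clock: 8.7
eef_pos: [534.3, -228.9, 12.5]
eef_rot: [-3.142, -0.0, 1.468]
wrist_force: [0.4, -0.7, -0.4]
finger_gap: 33.9
finger_force: 0.5
clock: 8.9
eef_pos: [534.3, -229.3, 12.5]
eef_rot: [-3.142, -0.0, 1.468]
wrist_force: [-0.9, 0.0, -0.1]
finger_gap: 33.9
finger_force: 0.0
aisle tcp [  -0.  -190.7] z 12.5 shift [40.7 -0.   0.5] rv [-0. -0. -0.] clock 8.9
pose x y yaw n [-2.2600e-01 -1.2879e+02  4.0000e-03  1.9145e+03] sd [0.028 0.057 0.004 2.55 ]
box? 1919 (array([   0.3, -129.9]), array([95.9, 67.8]), 89.9) ylim [-177.8 -128.7  -82. ] xlim -33.6 34.2
```

Scaled: 30 mm / 800 = 0.0375, 24 mm / 800 = 0.03.

```bash
python3 nudge.py '{"segments":[[0.0075,0,0,0,0,0],[0.015,0,0,0,0,0],[0.0225,0,0,0,0,0],[0.03,0,0,0,0,0],[0.0375,0,0,0,0,0]]}'
python3 nudge.py '{"segments":[[0.0075,0,0,0,0,0],[0.015,0,0,0,0,0],[0.0225,0,0,0,0,0],[0.03,0,0,0,0,0],[0.0375,0,0,0,0,0]]}'
python3 -c "
from h import *
go(0,-100,12,np.pi/2);pose();box()"
```

```text
clock: 9.65
eef_pos: [537.4, -198.9, 12.5]
eef_rot: [3.142, 0.0, 1.468]
wrist_force: [-0.7, -1.3, -0.3]
finger_gap: 34.1
finger_force: 0.5
clock: 10.15
eef_pos: [540.4, -169.3, 12.5]
eef_rot: [-3.142, -0.0, 1.468]
wrist_force: [-0.0, -0.7, 0.0]
finger_gap: 34.0
finger_force: 0.6
aisle tcp [  -0.  -130.4] z 12.5 shift [30.4  0.   0.5] rv [-0. -0. -0.] clock 10.15
pose x y yaw n [-2.1600e-01 -6.8977e+01 -5.0000e-03  1.9200e+03] sd [0.056 0.312 0.004 3.279]
box? 1918 (array([  0.3, -69.9]), array([96.1, 67.6]), 89.7) ylim [-118.   -68.7  -21.9] xlim -33.5 34.3
```

Scaled: 34 mm / 800 = 0.0425, 27 mm / 800 = 0.0338.

```bash
python3 nudge.py '{"segments":[[0.0075,0,0,0,0,0],[0.0163,0,0,0,0,0],[0.025,0,0,0,0,0],[0.0338,0,0,0,0,0],[0.0425,0,0,0,0,0]]}'
python3 nudge.py '{"segments":[[0.0088,0,0,0,0,0],[0.0175,0,0,0,0,0],[0.0263,0,0,0,0,0],[0.035,0,0,0,0,0],[0.0438,0,0,0,0,0]]}'
python3 -c "
from h import *
go(0,-50,12,np.pi/2);pose();box()"
```

```text
clock: 10.9
eef_pos: [544.0, -135.2, 12.5]
eef_rot: [3.142, 0.0, 1.468]
wrist_force: [-0.2, -1.7, 0.7]
finger_gap: 33.8
finger_force: 0.6
clock: 11.4
eef_pos: [547.5, -100.6, 12.4]
eef_rot: [-3.142, 0.0, 1.468]
wrist_force: [-0.4, -1.2, -0.4]
finger_gap: 33.7
finger_force: 0.6
aisle tcp [  0.  -61.3] z 12.4 shift [11.3 -0.   0.4] rv [-0.  0. -0.] clock 11.4
pose x y yaw n [4.6000e-02 4.8700e-01 2.9000e-02 1.8875e+03] sd [0.099 0.379 0.008 5.309]
box? 1897 (array([ 0.3, -0.5]), array([67.8, 95.1]), 0.2) ylim [-48.1   0.5  47. ] xlim -33.6 34.3
```

Scaled: 34 mm / 800 = 0.0425, 27 mm / 800 = 0.0338.

```bash
python3 nudge.py '{"segments":[[0.0075,0,0,0,0,0],[0.0163,0,0,0,0,0],[0.025,0,0,0,0,0],[0.0338,0,0,0,0,0],[0.0425,0,0,0,0,0]]}'
python3 nudge.py '{"segments":[[0.0088,0,0,0,0,0],[0.0175,0,0,0,0,0],[0.0263,0,0,0,0,0],[0.035,0,0,0,0,0],[0.0438,0,0,0,0,0]]}'
python3 nudge.py '{"segments":[[0.0088,0,0,0,0,0],[0.0175,0,0,0,0,0],[0.0263,0,0,0,0,0],[0.035,0,0,0,0,0],[0.0438,0,0,0,0,0]]}'
python3 -c "
from h import *
go(0,155,12,np.pi/2);pose();box()"
```

```text
clock: 12.15
eef_pos: [551.0, -66.6, 12.4]
eef_rot: [-3.142, -0.0, 1.468]
wrist_force: [0.1, -0.1, 0.2]
finger_gap: 33.9
finger_force: 0.5
clock: 12.65
eef_pos: [554.6, -31.9, 12.4]
eef_rot: [-3.142, -0.0, 1.468]
wrist_force: [0.0, -1.1, -0.6]
finger_gap: 34.2
finger_force: 0.5
clock: 13.15
eef_pos: [558.2, 2.9, 12.4]
eef_rot: [-3.142, 0.0, 1.468]
wrist_force: [-0.7, -0.3, -0.3]
finger_gap: 34.1
finger_force: 0.5
aisle tcp [ 0.  42.7] z 12.4 shift [ 1.123e+02 -1.000e-01  4.000e-01] rv [-0.  0. -0.] clock 13.15
pose x y yaw n [-1.37000e+00  1.16009e+02 -6.37000e-01  1.38550e+03] sd [ 0.152  0.353  0.027 12.517]
box? 1406 (array([  0.2, 113. ]), array([67.7, 75.5]), 0.4) ylim [ 75.  116.  150.7] xlim -33.5 34.2
```

Scaled: 34 mm / 800 = 0.0425, 27 mm / 800 = 0.0338.

```bash
python3 nudge.py '{"segments":[[0.0075,0,0,0,0,0],[0.0163,0,0,0,0,0],[0.025,0,0,0,0,0],[0.0338,0,0,0,0,0],[0.0425,0,0,0,0,0]]}'
python3 nudge.py '{"segments":[[0.0088,0,0,0,0,0],[0.0175,0,0,0,0,0],[0.0263,0,0,0,0,0],[0.035,0,0,0,0,0],[0.0438,0,0,0,0,0]]}'
python3 nudge.py '{"segments":[[0.0088,0,0,0,0,0],[0.0175,0,0,0,0,0],[0.0263,0,0,0,0,0],[0.035,0,0,0,0,0],[0.0425,0,0,0,0,0]]}'
python3 nudge.py '{"segments":[[0.005,0,0,0,0,0],[0.0088,0,0,0,0,0],[0.0113,0,0,0,0,0],[0.0125,0,0,0,0,0],[0.0125,0,0,0,0,0]]}'
python3 -c "
from h import *
go(0,155,12,np.pi/2);box()"
python3 nudge.py '{"segments":[[-0.0125,0,0,0,0,0],[-0.0438,0,0,0,0,0],[-0.0938,0,0,0,0,0],[-0.15,0,0,0,0,0],[-0.2063,0,0,0,0,0]]}'
python3 nudge.py '{"segments":[[-0.025,0,-0.0375,0,0,0],[-0.025,0,-0.1,0,0,0],[-0.025,0,-0.15,0,0,0],[-0.025,0,-0.1875,0,0,0],[-0.025,0,-0.1875,0,0,0]]}'
python3 -c "
from h import *
go(0,155,12,np.pi/2);box('b3')"
```

```text
clock: 13.9
eef_pos: [561.7, 36.9, 12.5]
eef_rot: [-3.142, -0.0, 1.468]
wrist_force: [-0.2, -2.4, 0.2]
finger_gap: 34.3
finger_force: 0.6
clock: 14.4
eef_pos: [565.3, 71.5, 12.5]
eef_rot: [3.142, -0.0, 1.468]
wrist_force: [0.2, -1.6, 0.1]
finger_gap: 34.1
finger_force: 0.7
clock: 14.9
eef_pos: [568.8, 105.4, 12.4]
eef_rot: [-3.142, -0.0, 1.468]
wrist_force: [0.4, -1.6, 0.8]
finger_gap: 34.0
finger_force: 0.8
clock: 15.4
eef_pos: [569.8, 114.8, 12.4]
eef_rot: [-3.142, -0.0, 1.468]
wrist_force: [-0.4, -0.2, -0.7]
finger_gap: 34.2
finger_force: 0.0
aisle tcp [1.000e-01 1.553e+02] z 12.4 shift [-0.3 -0.1  0.4] rv [-0. -0. -0.] clock 15.4
box? 465 (array([ -1. , 250.6]), array([67.8, 29.2]), 7.8) ylim [231.9 249.9 262.4] xlim -33.6 33.6
clock: 15.95
eef_pos: [552.2, -51.5, 12.5]
eef_rot: [3.142, -0.0, 1.468]
wrist_force: [0.3, 1.0, -1.3]
finger_gap: 34.1
finger_force: 0.0
clock: 16.45
eef_pos: [552.1, -70.3, 166.8]
eef_rot: [3.135, 0.001, 1.467]
wrist_force: [0.3, 0.3, -0.2]
finger_gap: 33.8
finger_force: 0.0
aisle tcp [  1.5 -30.7] z 166.8 shift [185.8  -2.7 154.7] rv [ 0.007  0.001 -0.001] clock 16.45
box? 1923 (array([  0.3, 214.6]), array([67.6, 95.7]), 0.1) ylim [166.8 214.3 262.5] xlim -33.5 34.1
```

View pics/b3.png

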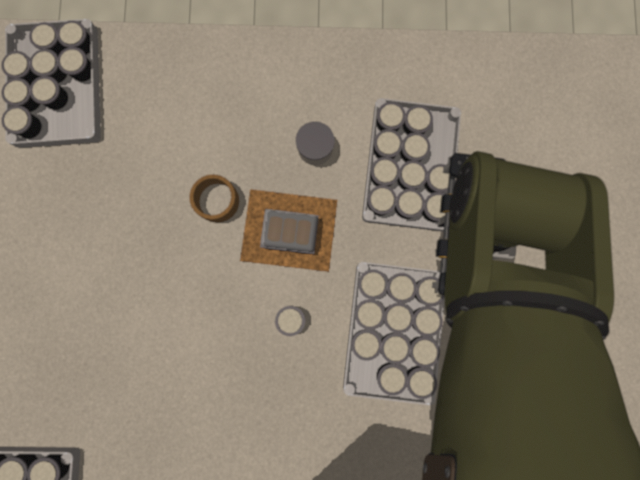

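The picture shows the box at (290,231), central and straight on the mat. The tub, cup and tape roll have not moved, and the arm is clear of everything.

```bash
python3 nudge.py '{"segments":[[0,0,0,0,0,0],[0,0,0,0,0,0]]}'; python3 -c "
from cell import manip
print(manip.sign_off())"
```

```text
clock: 16.7
eef_pos: [550.1, -69.4, 161.0]
eef_rot: [-3.139, -0.0, 1.468]
wrist_force: [0.1, -0.4, 0.3]
finger_gap: 34.0
finger_force: 0.0
the job is handed in; nothing more can be done
None
```

The meal box was pushed through the aisle and now lies wholly on the pick-up mat, straight with it and about 5 mm off its centre; the cup, tub and tape roll were left where they stood, and the job was handed in at 16.7 s.

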